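Stamp a key tag on the bench press

ROBOT

A 6-joint arm with a two-finger parallel gripper is mounted at the origin on the work surface. World frame = base frame: x ahead of the robot, y to its left, z up, the work surface at z = 0. Lengths are in m, angles in degrees, forces in N, time in s.
With the tool pointing down it reaches from about 0.4 to 0.825 m from the base axis. Payload 7 kg.
Tool frame: the origin (TCP) lies midway between the tips of the shut fingers; the grasp point (between the pads) lies ctrl.grasp_offset behind it (ctrl.grasp_offset is the distance from the TCP to the grasp point, in m); z points along the fingers, y is the line along which they close (so a half turn about z gives the same grasp; the last joint's range is limited). The gripper opens to 88 mm and grips with 3 to 60 N. Pads are 19 mm wide; open, the fingers measure 130 mm over their backs; the gripper's body (78 mm by 193 mm) begins 47 mm behind the grasp point.
Start: joints at [93.57, 20.546, 0.682, 0, -70.136, -16.507], TCP at [0.151, 0.658, 0.227] pointing down, gripper open.
Joint ranges: [-176.03, 176.03], [-82.01, 121.73], [-58.28, 71.71], [-173.87, 95.51], [-174.79, -0.11], [-173.66, 173.66]. Speed limits (degrees/s): [136.94, 136.94, 172.46, 180, 180, 180].

INTERFACE

Orientations are given as [roll, pitch, yaw] about the fixed x, y, z axes, in that order (R = Rz(yaw) Ry(pitch) Rx(roll)).
In Python, from plant import ctrl gives the robot as it stands. The module is installed in compiled form; this text tells all that it offers.
- The arm moves only by the tool send_rows, never from a script. Its argument "increments" is a list that holds one entry, the list of rows, each a list of 4 numbers: the shift along the world's x, y, z normalised to -1 to 1, where 1 is 0.2 m, then the turn about the world's z normalised to -1 to 1, where 1 is 1.5 rad. In form: [[[x, y, z, roll], ...]]. A call has 1 to 12 rows; each row is the pose to reach, as a shift and turn from the pose commanded when the call began; what a row does not reach only later rows make up. A row lasts 1/8 s, in which the tool goes at most 62.5 mm and 10.7 degrees, less where a joint would pass 70% of its speed; a pose out of reach is approached as far as the arm can. A call with a number of a shift or a turn outside -1 to 1 is refused whole. A call with a gripper value outside its range is refused whole. "jaw" is the opening, from 0 (shut) to 1 (fully open), set as the call begins (left out, the last holds). The fingers move at their own pace and stop on an object; the grip force is fixed at half the most. Time passes only in rows, so rows that repeat a pose let the fingers close. It gives the time, the measured TCP pose, the force, the opening and the grip force at its end, in the units of the state.
- ctrl.get_obs(): the state, without advancing time (a new reading comes with each control period).
- ctrl.snapshot(name): name is "scene" or "top" or "wrist"; returns the picture (400x640x3 uint8, red, green, blue); there is no depth.
- ctrl.calibration(name): a dict with "mtx" (3x3 intrinsics, pixels), "k1" (the pictures are not rectified: a ray, as slopes to the right and down, at radius r is drawn at 1 + k1 r^2 times it, then the intrinsics apply), "eye" and "attitude" of the camera in the world. Camera axes: x right, y up, looking along -z (the intrinsics and any distortion apply to the point x, -y, -z); pixel columns grow to the right and rows downward; lengths in m; the calibration is good to about 2 mm. A picture is of the moment at which its call begins: read the wrist's pose just before it. calibration takes no time and is no camera call; for the wrist camera it gives the pose at the moment of the call.
- ctrl.close_job(): hands the job in; it is judged then, once.
Trained networks look in the newest picture that a camera, given by its name, has taken for a name from the list of things; names that differ only in an ending like _2 or _b are one class to them, and where a whole thing is asked for, a point or a joint stands for the part that bears it (a point fixed in the world has none). Each returns a list of dicts, best first, with "conf" (0 to 1); they miss things now and then, are a little off and sometimes report something else, mostly with a low value. They report only what shows in the picture. A call takes as long as a camera call. They do not tell look-alikes from the thing itself.
- ctrl.trace(thing, camera): "mask" (400x640 bool, what is visible of it) and "bbox" ([left, top, right, bottom] in pixels, round what is visible of it).
- ctrl.spot_point(thing, camera): "pixel" ([row, column] in pixels: a listed point, or the origin of a listed thing).
The state is a dict: "clock": time; "joint_pos": joint angles; "qvel": joint speeds; "tau": joint torques, N m; "tool_pos": TCP position; "orientation": TCP orientation; "force": force on the tool from outside, world axes, zero at the start; "moment": the same for the moment, N m; "opening": finger opening in m; "gripper_force": force on a finger pad.
Only numpy, scipy, OpenCV 4.12 (cv2) and the standard library are available. Lean on these libraries where they do the work, as an engineer would, in place of code of your own. Each camera call takes 0.05 s, during which the arm holds its last target. There are 200 camera calls.

TASK

Stamp the key tag that lies in the tray of the small bench press: lift the dust lid off the press's drum and set it down (do not drop it) fin up and flat in the middle of the black rubber mat, slide the tag tray fully home into the press, and then press the spring plunger in the drum all the way down to its stop, hold it there a moment and let it come back up. Never push the plunger while the tray is not home, and leave the padlock, the white bottle and the brush that stand about as they are.

Things in the scene. Friction and masses are not known exactly. Their poses are not given: they have to be found in the camera images.
- press: Bench press fixed to the counter: grey plinth 170 (x) by 130 (y) by 45 mm high, on it an upright open aluminium drum (110 mm outer diameter, 5 mm wall, rim 100 mm above the counter, 51 mm deep) on the origin's vertical axis. Origin: centre of the plinth's underside, on the counter. Its -x side, where the tag tray comes out, faces roughly towards the robot; z up.
- plunger_top (a point): Centre of the top face of the plunger's black mushroom head (42 mm diameter, flat top 34 mm across, 8 to 10 mm thick), in the middle of the drum, hidden under the dust lid at the start. At rest 90 mm above the counter, which is 10 mm below the drum's rim; 100 mm inner diameter of drum around it.
- plunger (a joint): Travel of the plunger in m: 0 up at rest, 0.016 down on its stop. A spring pushes it up with 5 N at the top and 13 N at the stop.
- tray (a joint): Position of the sliding tag tray in m: 0 fully out, 0.055 fully home in the press (slides along the press's +x). Stiff: about 2 N to move, stays where it is left.
- tray_plate (a point): Middle of the upper edge of the outer (-x) face of the tag tray's upright push plate: 64 mm wide along the press's y, 8 mm thick, from 6 to 66 mm above the counter. The face lies 95 mm in front (-x) of the press's axis when the tray is home, 150 mm when fully out. Behind it lies a brass tag.
- lid: Loose round aluminium dust lid: flange 120 mm diameter, 5 mm thick; beneath it a plug 90 mm diameter, 6 mm deep, inside the drum; 100 to 200 g. Origin: centre of the plug's underside, 6 mm below the flange; z up out of the top. A black fin for gripping stands on the top near the edge on the lid's -x side.
- lid_fin (a point): Middle of the top of the lid's fin: 32 mm long along the lid's x (radial), 12 mm thick along the lid's y, standing 26 mm above the flange's top face (37 mm above the lid's origin). 36 mm from the lid's axis.
- mat: Black rubber mat, 180 by 180 mm and 4 mm thick, fixed on the counter to one side of the press (left or right). Origin: centre of its underside, on the counter.
- brush: Hand brush with a wooden handle, lying to the left of the work; a bystander, to be left alone. Origin at its underside (lies on the counter).
- padlock: Brass padlock, 62 by 55 by 26 mm; a bystander, to be left alone. Origin at its underside, centre.
- oil_bottle: White bottle, 50 mm diameter, 130 mm tall; a bystander, to be left alone. Origin at its underside, centre.
Not all that is in view belongs to the job. What is shaped like the lid but turquoise or yellow is not meant.

How it is judged (in metres and radians):
On the way, in this order (a step that is already met when the one before it is completed fails the run):
1. the dust lid lies released, flat and fin up on the rubber mat (horizontal distance between lid and mat below 0.05 m and z of lid in the frame of mat below 0.009 m and angle between lid's own z axis and vertical below 0.1 rad and contact force between the fingers and lid below 0.1 N and linear speed of lid below 0.03 m/s), for 0.2 s.
2. with the tray home and the lid still on the mat, the plunger is held down on its stop (at least 14 of 16 mm) (all of step 1 and value of joint plunger above 0.014 m and value of joint tray above 0.051 m), for 0.2 s.
At the end, for the whole second after the job is handed in: The lid lies at rest and released on the mat, fin up, within 0.1 rad of level, its centre within 50 mm of the mat's centre; the tray is home (joint above 51 of 55 mm); the plunger is back up (within 2 mm of its rest) (all of step 1 and value of joint tray above 0.051 m and value of joint plunger below 0.002 m); the robot touches nothing.
It fails at once if the plunger is pushed down (over 6 mm) while the tray is not home (below 50 mm) (value of joint plunger above 0.006 m and value of joint tray below 0.05 m).
It fails at once if the lid is dropped (falls free at over 0.7 m/s, about 25 mm) (linear speed of lid above 0.7 m/s and contact force between each of the fingers, the arm and lid below 0.05 N).
It fails at once if the padlock, the bottle or the brush is moved by more than 30 mm (distance of any of brush, padlock, oil_bottle from where it was at the start of the episode above 0.03 m).
It also fails if it takes over 54 s, if anything falls off the work surface, if the arm or the gripper's body presses on something with over 40 N, if the wrist force passes 120 N, or if a joint passes its speed limit or range.

## Working session

There is one attempt and no reset: what is moved stays moved. The work goes in short steps, Python scripts to look and compute and a tool call to move; the robot and the scene stay as the last step left them, time stands still between calls to the robot, and variables do not carry over. Pictures are saved under pics/ and viewed, at most 10 in all, crops included, and the job is handed in when it is done.

Besides the shell and the picture viewer there is one more tool, called after ">>>" by a JSON object that holds its "method" and its "body", one argument or row to a line. send_rows: Moves the arm, as the interface text tells. Its arguments: {"type":"object","properties":{"increments":{"type":"array"},"jaw":{"type":"number"}},"required":["increments"]}

```bash
mkdir -p pics
cat > h.py <<'E'
import numpy as np, cv2
from plant import ctrl
from scipy.spatial.transform import Rotation as R
def att(c):
    a=np.array(c["attitude"],float)
    return a if a.shape==(3,3) else R.from_euler('xyz',a,degrees=True).as_matrix()
def ray(c,px):
    K=np.array(c["mtx"]);r,q=px
    d=np.array([(q-K[0,2])/K[0,0],(r-K[1,2])/K[1,1]]);u=d.copy()
    for _ in range(20): u=d/(1+c["k1"]*(u@u))
    return att(c)@np.array([u[0],-u[1],-1.])
def atz(c,px,z):
    v=ray(c,px);e=np.array(c["eye"]);return e+v*(z-e[2])/v[2]
def proj(c,p):
    K=np.array(c["mtx"]);v=att(c).T@(np.array(p)-np.array(c["eye"]))
    u=np.array([v[0],-v[1]])/-v[2];u=u*(1+c["k1"]*(u@u))
    return [K[1,1]*u[1]+K[1,2],K[0,0]*u[0]+K[0,2]]
def tri(obs): # list of (c,px)
    A=np.zeros((3,3));b=np.zeros(3)
    for c,px in obs:
        v=ray(c,px);v/=np.linalg.norm(v);P=np.eye(3)-np.outer(v,v);A+=P;b+=P@np.array(c["eye"])
    return np.linalg.solve(A,b)
def save(im,n): cv2.imwrite(f"pics/{n}.png",im[:,:,::-1])
E
python3 - <<'E'
from h import *
np.set_printoptions(precision=3,suppress=True)
o=ctrl.get_obs();print(o)
print(ctrl.calibration("top"))
Z=dict(press=0,tray_plate=.066,lid=.094,lid_fin=.131,mat=0,padlock=0,oil_bottle=0,brush=0)
for cam in("scene","top"):
    im=ctrl.snapshot(cam);save(im,cam+"0");c=ctrl.calibration(cam)
    for t,z in Z.items():
        for d in ctrl.spot_point(t,cam)[:3]:
            print(cam,t,round(d["conf"],2),np.round(d["pixel"]),atz(c,d["pixel"],z)[:2])
print(ctrl.get_obs()["clock"])
E
```

```text
{'clock': 0.0, 'joint_pos': array([ 93.569,  20.59 ,   0.635,  -0.02 , -70.135, -16.507]), 'qvel': array([-0.018, -0.107, -0.056, -0.07 ,  0.043, -0.025]), 'tau': array([  0.   , -58.271,  29.305,   6.997,   0.007,  -0.   ]), 'tool_pos': array([0.151, 0.657, 0.226]), 'orientation': array([179.908,  -0.007, -12.945]), 'force': array([-0.021, -0.19 , -0.046]), 'moment': array([-0.004, -0.004, -0.053]), 'gripper_force': 0.0, 'opening': 0.08747068288415054}
{'mtx': array([[396.193,   0.   , 321.13 ],
       [  0.   , 396.193, 196.663],
       [  0.   ,   0.   ,   1.   ]]), 'k1': -0.04851889259941586, 'eye': array([0.469, 0.117, 1.23 ]), 'attitude': array([  5.178,  -1.842, -89.581])}
scene press 0.82 [208. 267.] [ 0.666 -0.016]
scene tray_plate 0.77 [174. 301.] [0.544 0.005]
scene lid 0.94 [148. 311.] [ 0.47  -0.027]
scene lid 0.86 [179. 352.] [0.468 0.131]
scene lid 0.55 [188. 263.] [ 0.662 -0.022]
scene lid_fin 0.91 [168. 339.] [0.487 0.096]
scene lid_fin 0.66 [170. 269.] [ 0.628 -0.032]
scene lid_fin 0.63 [137. 319.] [ 0.45  -0.017]
scene mat 0.85 [246. 378.] [0.533 0.296]
scene padlock 0.46 [176. 302.] [ 0.515 -0.021]
scene oil_bottle 0.82 [182. 204.] [ 0.738 -0.219]
scene brush 0.56 [287. 427.] [0.532 0.472]
top press 0.55 [170. 352.] [ 0.665 -0.018]
top tray_plate 0.67 [213. 349.] [ 0.527 -0.001]
top lid 0.72 [258. 314.] [0.397 0.099]
top lid 0.71 [245. 368.] [ 0.434 -0.055]
top lid 0.67 [164. 358.] [ 0.669 -0.025]
top lid_fin 0.98 [245. 323.] [0.435 0.077]
top lid_fin 0.93 [263. 372.] [ 0.385 -0.06 ]
top mat 0.82 [208. 252.] [0.542 0.292]
top padlock 0.74 [147. 287.] [0.737 0.187]
top padlock 0.44 [171. 352.] [ 0.663 -0.02 ]
top oil_bottle 0.55 [149. 414.] [ 0.735 -0.218]
top brush 0.85 [209. 190.] [0.539 0.483]
top brush 0.65 [211. 251.] [0.535 0.295]
0.9
```

```bash
python3 -c "
import cv2,numpy as np
a=cv2.imread('pics/scene0.png');b=cv2.imread('pics/top0.png')
cv2.imwrite('pics/both.png',cv2.resize(np.vstack([a,b]),(480,600))) "
```

```text
(no output)
```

View pics/scene0.png

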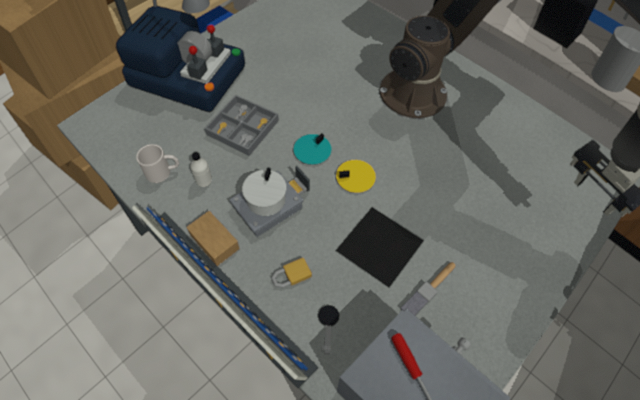

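View pics/top0.png

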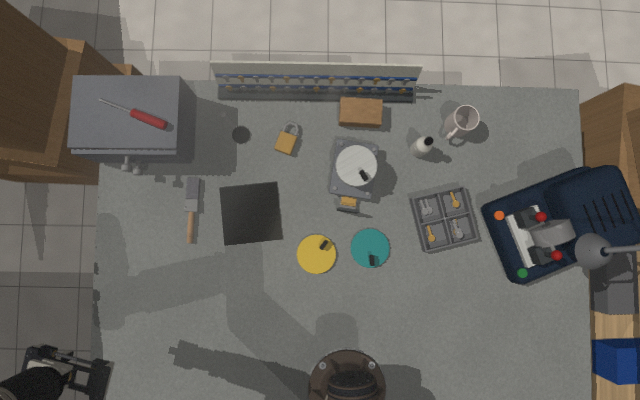

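The scene camera shows the lid on the drum at about row 188, col 263, with its fin at (170, 269). The top camera shows the lid at (164, 358), its fin at about (176, 364), and the mat at (213, 251). The yellow and turquoise discs at top (254, 316) and (247, 370) are decoys. I'll move towards the press.

>>> {"method": "send_rows", "body": {
  "increments": [
    [[0.3,-0.4,0.2,0],[0.5,-0.8,0.4,0],[0.55,-0.85,0.5,0.1],[0.55,-0.85,0.5,0.1],[0.55,-0.85,0.5,0.1]]
  ],
  "jaw": 1
}}

```text
clock: 1.52
tool_pos: [0.2625, 0.4868, 0.3295]
orientation: [-179.7, -0.1, -4.5]
force: [0.4, 0.5, 0.1]
opening: 0.0877
gripper_force: 0.0
```

>>> {"method": "send_rows", "body": {
  "increments": [
    [[0.55,-0.85,0,0.1],[0.55,-0.85,0,0.1],[0.55,-0.85,0,0.1],[0.55,-0.85,0,0.1]]
  ]
}}

```text
clock: 2.02
tool_pos: [0.372, 0.3158, 0.3263]
orientation: [180.0, 0.0, 4.1]
force: [0.8, 0.4, 0.5]
opening: 0.0877
gripper_force: 0.0
```

>>> {"method": "send_rows", "body": {
  "increments": [
    [[0.55,-0.85,0,0.1],[0.55,-0.85,0,0.1],[0.55,-0.85,0,0.1],[0.55,-0.85,0,0.1]]
  ]
}}

```text
clock: 2.52
tool_pos: [0.4823, 0.1461, 0.3258]
orientation: [180.0, 0.1, 12.7]
force: [-0.9, 0.2, -0.4]
opening: 0.0875
gripper_force: 0.0
```

>>> {"method": "send_rows", "body": {
  "increments": [
    [[0.4,-0.85,0,0.05],[0.4,-0.85,0,0.05],[0.4,-0.85,0,0.05],[0.4,-0.85,0,0.05],[0.4,-0.85,0,0.05]]
  ]
}}

```text
clock: 3.15
tool_pos: [0.5612, -0.0214, 0.3257]
orientation: [-180.0, 0.1, 17.1]
force: [0.2, -0.7, -0.0]
opening: 0.088
gripper_force: 0.0
```

Run:
```python
from h import *
np.set_printoptions(precision=3,suppress=True)
o=ctrl.get_obs();print(o["clock"],o["tool_pos"],o["orientation"],ctrl.grasp_offset)
im=ctrl.snapshot("wrist");c=ctrl.calibration("wrist");save(im,"w1");print(c)
for t,z in dict(press=0,tray_plate=.066,lid=.094,lid_fin=.131).items():
    for d in ctrl.spot_point(t,"wrist")[:3]:
        print(t,round(d["conf"],2),np.round(d["pixel"]),atz(c,d["pixel"],z)[:2])
```

```text
3.15 [ 0.561 -0.021  0.326] [-179.978    0.071   17.126] 0.0188
{'mtx': array([[289.829,   0.   , 314.577],
       [  0.   , 289.829, 199.865],
       [  0.   ,   0.   ,   1.   ]]), 'k1': -0.020034166435032575, 'eye': array([0.63 , 0.   , 0.485]), 'attitude': array([-15.566,  -0.032, -72.775])}
tray_plate 0.97 [183. 291.] [0.533 0.007]
lid 0.67 [246. 318.] [ 0.461 -0.057]
lid 0.6 [228. 225.] [0.448 0.079]
lid 0.58 [ 97. 335.] [ 0.664 -0.017]
lid_fin 0.98 [273. 314.] [ 0.436 -0.059]
lid_fin 0.89 [224. 234.] [0.474 0.061]
lid_fin 0.56 [125. 342.] [ 0.634 -0.033]
```

View pics/w1.png

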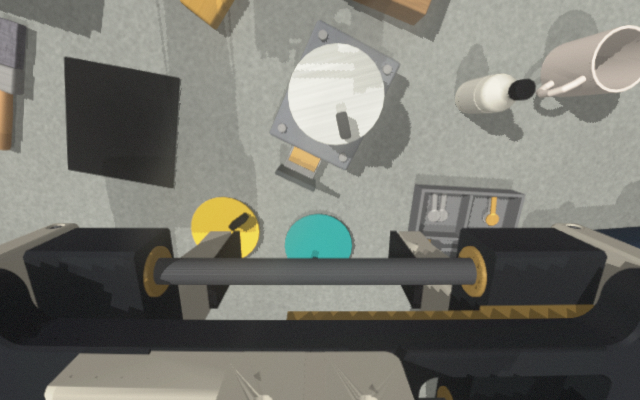

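The wrist view shows the lid's disc centred at about row 94, col 336, with the black fin at (125, 342). The tray's push plate is at (180, 295). I'll fit the lid and fin model to this picture.

```bash
cat >> h.py <<'E'
from scipy.optimize import minimize
def hull(c,P,s=4):
    q=np.array([proj(c,p)[::-1] for p in P]);m=np.zeros((400*s,640*s),np.uint8)
    cv2.fillConvexPoly(m,cv2.convexHull(np.round((q+.5)*s-.5).astype(np.int32)),255);return cv2.resize(m,(640,400),interpolation=cv2.INTER_AREA)/255.
def finpts(x,y,yaw,z0): # lid axis, z0=flange top
    cs,sn=np.cos(yaw),np.sin(yaw);out=[]
    for u in(-52,-20):
        for v in(-6,6):
            for w in(0,26): out.append([x+(u*cs-v*sn)/1e3,y+(u*sn+v*cs)/1e3,z0+w/1e3])
    return out
def disc(x,y,z0): return [[x+.06*np.cos(t),y+.06*np.sin(t),z0+dz] for t in np.linspace(0,6.28,60) for dz in(0,-.005)]
def fitlid(im,c,x0,z0):
    g=im.astype(float).max(2);R0=hull(c,disc(*x0[:2],z0)+finpts(*x0,z0))
    roi=cv2.dilate((R0>0).astype(np.uint8),np.ones((9,9)))>0
    dark=g<70
    bright=(g>125)&(im.max(2).astype(int)-im.min(2)<40)
    def cost(p):
        d=hull(c,disc(p[0],p[1],z0));f=hull(c,finpts(*p,z0))
        return (np.abs(f-dark)*roi*(cv2.dilate(f,np.ones((5,5)))>0)).sum()+(f*0+np.abs(np.clip(d-f,0,1)-bright)*roi).sum()
    r=minimize(cost,x0,method="Nelder-Mead",options=dict(initial_simplex=np.array(x0)+np.array([[0,0,0],[.008,0,0],[0,.008,0],[0,0,.25]])))
    return r.x,r.fun
E
python3 - <<'E'
from h import *
np.set_printoptions(precision=4,suppress=True)
im=cv2.imread("pics/w1.png")[:,:,::-1];c=ctrl.calibration("wrist")
p,f=fitlid(im,c,[.664,-.02,.3],.105);print(p,np.degrees(p[2]),f)
fin=[p[0]-.036*np.cos(p[2]),p[1]-.036*np.sin(p[2])];print("fin",fin)
v=im[40:170,260:410].copy()[:,:,::-1];v=cv2.resize(v,None,fx=5,fy=5,interpolation=cv2.INTER_NEAREST)
def dr(P,col):
    q=np.array([proj(c,a)[::-1] for a in P]);h=cv2.convexHull(((q-[260,40]+.5)*5).astype(np.int32));cv2.polylines(v,[h],True,col,1)
dr(disc(*p[:2],.105),(0,0,255));dr(finpts(*p,.105),(0,255,0));dr(finpts(*p,.105)[1::2],(255,0,0));cv2.imwrite("pics/w1c.png",v[:600])
for cam in("scene","top"):
    i=cv2.imread(f"pics/{cam}0.png")[:,:,::-1];q,f=fitlid(i,ctrl.calibration(cam),list(p),.105);print(cam,q,f)
# mat centre
for cam in("scene","top"):
    cc=ctrl.calibration(cam);i=cv2.imread(f"pics/{cam}0.png");d=(i.max(2)<50).astype(np.uint8)
    n,l,s,ce=cv2.connectedComponentsWithStats(d);k=l[246,378] if cam=="scene" else l[213,251]
    cnt=cv2.findContours((l==k).astype(np.uint8),0,2)[0][0];print(s[k]);b=cv2.boxPoints(cv2.minAreaRect(cnt))
    W=np.array([atz(cc,a[::-1],.004)[:2] for a in b]);print(cam,W.mean(0),W.tolist(), atz(cc,ce[k][::-1],.004)[:2])
E
```

```text
[ 0.6665 -0.0163  0.5206] 29.83004285925503 1499.5764705882355
fin [np.float64(0.6352523206463616), np.float64(-0.03420338512363705)]
scene [ 0.6634 -0.0157  0.6122] 306.4117647058823
top [ 0.6643 -0.0185  0.5771] 91.09019607843138
[ 337  208   86   79 3546]
scene [0.5274 0.2966] [[0.6252505296953843, 0.22321241800503522], [0.4456722857388994, 0.18737877258684088], [0.4325220836045578, 0.3758444447695447], [0.6062309310625476, 0.3998922174878349]] [0.5319 0.3014]
[233 184  45  60 776]
top [0.5198 0.2723] [[0.43794636082846417, 0.3547867819999603], [0.6369984503689121, 0.2717334622863622], [0.601220968377764, 0.18928279369833556], [0.4029809352052519, 0.2734441532850197]] [0.5041 0.2769]
```

View pics/w1c.png

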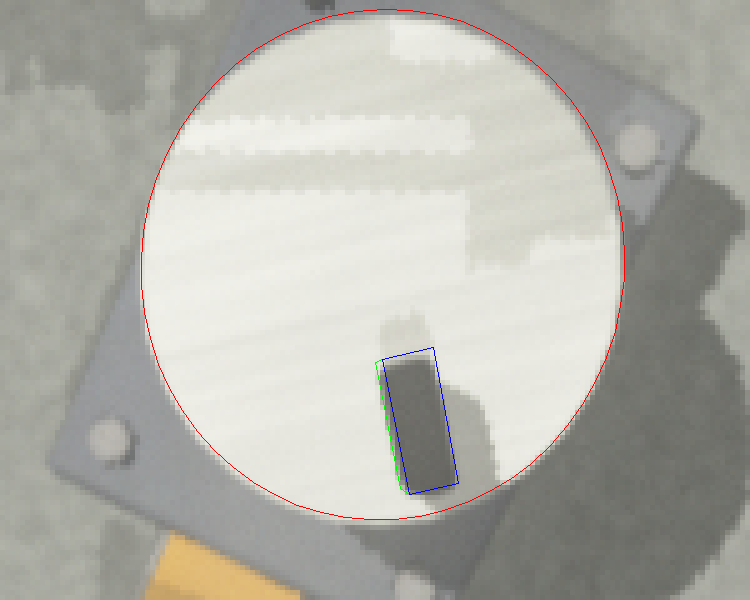

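The fit is good: the overlay matches the lid rim and the fin, with the fin at (0.635, -0.034) and yaw of about 30°. Next I'll approach and grip.

>>> {"method": "send_rows", "body": {
  "increments": [
    [[0.37,-0.06,0,0.1],[0.37,-0.06,-0.1,0.15],[0.37,-0.06,-0.4,0.15],[0.37,-0.06,-0.7,0.15],[0.37,-0.06,-0.9,0.15],[0.37,-0.06,-0.9,0.15]]
  ]
}}

```text
clock: 4.15
tool_pos: [0.633, -0.0336, 0.1436]
orientation: [-179.9, 0.3, 30.1]
force: [1.0, -0.6, 1.5]
opening: 0.0876
gripper_force: 0.0
```

Run:
```python
from h import *
np.set_printoptions(precision=4,suppress=True)
o=ctrl.get_obs();print(o["clock"],o["tool_pos"],o["orientation"])
# mat from w1 (camera pose then)
c=ctrl.calibration("wrist");c["eye"]=np.array([.63,0,.485]);c["attitude"]=np.array([-15.566,-.032,-72.775])
W=np.array([atz(c,a,.004)[:2] for a in[(57,65),(78,180),(187,174),(170,70)]]);print("mat",W.mean(0),W.tolist())
pl=[atz(c,a,.066)[:2] for a in[(183,291)]];print("plate",pl)
s=ctrl.calibration("scene");t=ctrl.calibration("top")
print("plate tri",tri([(s,(174,301)),(t,(213,349)),(c,(183,291))]))
for cam in(s,t): print(proj(cam,[.6352,-.0342,.131]),proj(cam,list(W.mean(0))+[.004]))
```

```text
4.15 [ 0.633  -0.0336  0.1436] [-179.8766    0.3359   30.0908]
mat [0.5292 0.2955] [[0.6066221363031259, 0.3953868639965152], [0.6278830636394879, 0.21785862247754675], [0.4527817537590299, 0.19635819459058398], [0.42944058923079825, 0.37247190770973004]]
plate [array([0.533 , 0.0061])]
plate tri [ 0.531  -0.0005  0.0504]
[np.float64(171.72247211875893), np.float64(266.49101416719606)] [np.float64(244.27939823611325), np.float64(378.71616707771807)]
[np.float64(173.49561569733072), np.float64(362.6311006426816)] [np.float64(212.37499071439848), np.float64(250.60902411192058)]
```

>>> {"method": "send_rows", "body": {
  "increments": [
    [[0.01,0,-0.1,0],[0.01,0,-0.19,0],[0.01,0,-0.19,0]]
  ]
}}

```text
clock: 4.53
tool_pos: [0.6368, -0.0339, 0.1084]
orientation: [-180.0, 0.1, 30.1]
force: [0.6, 0.3, 0.8]
opening: 0.0876
gripper_force: 0.0
```

>>> {"method": "send_rows", "body": {
  "increments": [
    [[0,0,0,0],[0,0,0,0],[0,0,0,0],[0,0,0,0],[0,0,0,0],[0,0,0,0]]
  ],
  "jaw": 0
}}

```text
clock: 5.28
tool_pos: [0.6371, -0.0342, 0.1085]
orientation: [-180.0, 0.0, 30.0]
force: [0.7, 0.3, -0.2]
opening: 0.0333
gripper_force: 0.0
```

>>> {"method": "send_rows", "body": {
  "increments": [
    [[0,0,0,0],[0,0,0,0],[0,0,0,0],[0,0,0,0],[0,0,0,0]]
  ]
}}

```text
clock: 5.9
tool_pos: [0.6371, -0.0341, 0.1085]
orientation: [-180.0, 0.0, 30.0]
force: [0.6, 0.4, -0.4]
opening: 0.0116
gripper_force: 30.0
```

>>> {"method": "send_rows", "body": {
  "increments": [
    [[0,0,0.04,0],[0,0,0.1,0],[0,0,0.25,0],[0,0,0.4,0],[0,0,0.4,0]]
  ]
}}

```text
clock: 6.52
tool_pos: [0.6389, -0.034, 0.1925]
orientation: [179.9, -0.3, 30.1]
force: [-0.1, 0.3, -2.1]
opening: 0.0118
gripper_force: 30.0
```

Run:
```python
from h import *
o=ctrl.get_obs();print(o["clock"],o["tool_pos"],o["opening"],o["gripper_force"])
im=ctrl.snapshot("wrist");save(im,"w2")
```

```text
6.525 [ 0.63889215 -0.03402454  0.19245812] 0.011820730475279366 29.975766241550446
```

View pics/w2.png

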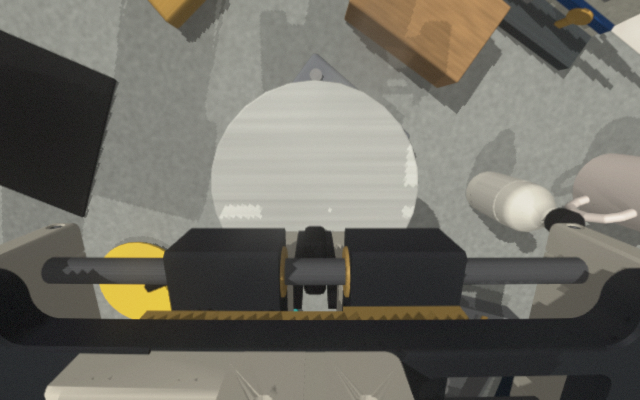

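The lid is held squarely by its fin, centred at about (165, 315). Next I'll carry it to the mat.

>>> {"method": "send_rows", "body": {
  "increments": [
    [[-0.1,0.2,0,0],[-0.25,0.5,0,0],[-0.34,0.78,0,0],[-0.34,0.78,0,0]]
  ]
}}

```text
clock: 7.08
tool_pos: [0.5675, 0.1252, 0.1881]
orientation: [-180.0, 0.0, 30.3]
force: [-0.4, -1.5, -1.6]
opening: 0.0118
gripper_force: 30.0
```

>>> {"method": "send_rows", "body": {
  "increments": [
    [[-0.15,0.3,0,0],[-0.3,0.6,0,0],[-0.34,0.78,-0.1,0],[-0.34,0.78,-0.3,0],[-0.34,0.78,-0.5,0],[-0.34,0.78,-0.65,0],[-0.34,0.78,-0.72,0],[-0.34,0.78,-0.72,0]]
  ]
}}

```text
clock: 8.07
tool_pos: [0.501, 0.2771, 0.0438]
orientation: [180.0, 0.1, 30.0]
force: [0.8, 0.2, -2.1]
opening: 0.0117
gripper_force: 30.0
```

Run:
```python
from h import *
o=ctrl.get_obs();print(o["clock"],o["tool_pos"],o["orientation"],o["opening"],o["gripper_force"],o["force"])
im=ctrl.snapshot("scene");cv2.imwrite("pics/s2.png",cv2.resize(im[150:330,300:480,::-1],None,fx=3.3,fy=3.3,interpolation=2))
```

```text
8.075 [0.50095669 0.27709444 0.04377513] [1.79957277e+02 1.15045220e-01 3.00146407e+01] 0.011734445438443883 29.975816309452057 [ 0.81259701  0.17878239 -2.14722234]
```

View pics/s2.png

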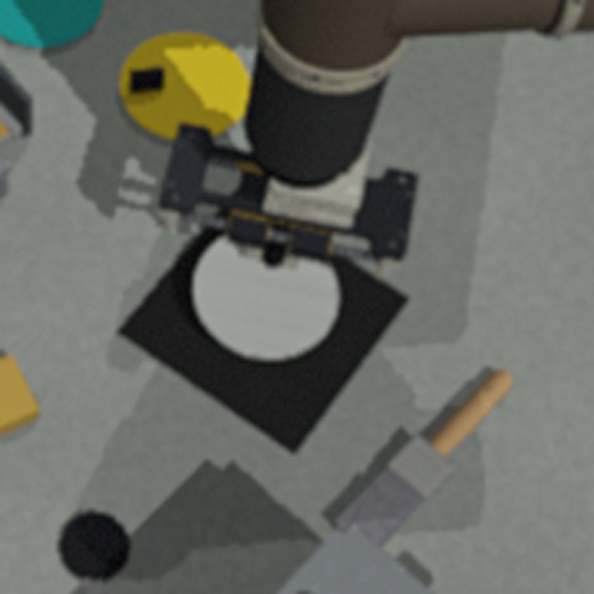

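>>> {"method": "send_rows", "body": {
  "increments": [
    [[0,0,-0.06,0],[0,0,-0.1,0],[0,0,-0.12,0],[0,0,-0.125,0],[0,0,-0.125,0]]
  ]
}}

```text
clock: 8.75
tool_pos: [0.5012, 0.2779, 0.0196]
orientation: [180.0, -0.0, 30.0]
force: [0.4, -0.4, -2.4]
opening: 0.0119
gripper_force: 30.0
```

>>> {"method": "send_rows", "body": {
  "increments": [
    [[0,0,-0.003,0],[0,0,-0.006,0],[0,0,-0.008,0],[0,0,-0.008,0]]
  ]
}}

```text
clock: 9.25
tool_pos: [0.5012, 0.278, 0.0185]
orientation: [-180.0, -0.0, 30.0]
force: [-2.2, -1.0, 5.6]
opening: 0.0118
gripper_force: 30.0
```

It's in contact with the mat, so I'll release.

>>> {"method": "send_rows", "body": {
  "increments": [
    [[0,0,0,0],[0,0,0,0],[0,0,0,0],[0,0,0,0],[0,0,0,0],[0,0,0,0]]
  ],
  "jaw": 0.6
}}

```text
clock: 10.0
tool_pos: [0.5011, 0.2778, 0.0179]
orientation: [180.0, 0.0, 30.0]
force: [0.5, -0.4, -0.2]
opening: 0.0522
gripper_force: 0.0
```

>>> {"method": "send_rows", "body": {
  "increments": [
    [[0,0,0.05,0],[0,0,0.15,0],[0,0,0.4,0],[0,0,0.7,0],[0,0,0.9,0],[0,0,0.9,0]]
  ]
}}

```text
clock: 10.75
tool_pos: [0.5027, 0.2791, 0.2028]
orientation: [-179.9, -0.5, 30.1]
force: [-0.1, 0.2, -0.2]
opening: 0.0524
gripper_force: 0.0
```

>>> {"method": "send_rows", "body": {
  "increments": [
    [[-0.1,-0.3,0,-0.1],[-0.25,-0.6,0,-0.2],[-0.35,-0.9,0,-0.3],[-0.35,-1,0,-0.4],[-0.35,-1,0,-0.4]]
  ],
  "jaw": 0
}}

```text
clock: 11.38
tool_pos: [0.4303, 0.0761, 0.198]
orientation: [-180.0, 0.0, -4.5]
force: [0.4, 0.5, 0.5]
opening: 0.0082
gripper_force: 0.0
```

Run:
```python
from h import *
np.set_printoptions(precision=4,suppress=True)
o=ctrl.get_obs();print(o["clock"],o["tool_pos"],o["orientation"],o["opening"])
for cam in("scene","top","wrist"):
    im=ctrl.snapshot(cam);c=ctrl.calibration(cam);save(im,cam+"3")
    if cam!="wrist": print(cam,fitlid(im,c,[.529,.296,.52],.015))
    for t,z in dict(tray_plate=.066,plunger_top=.09).items():
        for d in ctrl.spot_point(t,cam)[:2]:
            print(cam,t,round(d["conf"],2),np.round(d["pixel"],1),atz(c,d["pixel"],z)[:2])
a=cv2.imread("pics/scene3.png")[130:330,220:440];b=cv2.imread("pics/wrist3.png")
cv2.imwrite("pics/m3.png",np.vstack([cv2.resize(a,(440,400))[:300],cv2.resize(b[:300],(440,206))]))
```

```text
11.375 [0.4303 0.0761 0.198 ] [-179.9873    0.0031   -4.539 ] 0.008211111536438569
scene (array([0.5267, 0.2946, 0.586 ]), np.float64(159.321568627451))
scene tray_plate 0.61 [180.1 203.1] [ 0.7555 -0.1803]
scene tray_plate 0.6 [174.  304.7] [0.5361 0.0122]
scene plunger_top 0.44 [189.3 267.6] [ 0.6558 -0.012 ]
top (array([0.5281, 0.2924, 0.5748]), np.float64(118.10980392156861))
top tray_plate 0.63 [210.5 346.8] [0.5342 0.004 ]
top plunger_top 0.62 [168.5 351.9] [ 0.6557 -0.0084]
wrist tray_plate 0.72 [ 76.7 384.3] [0.5368 0.0049]
```

View pics/m3.png

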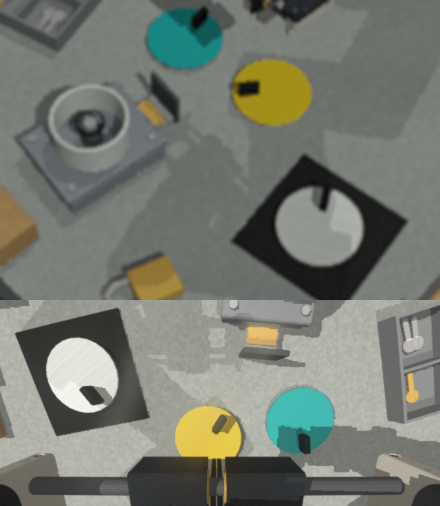

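The lid lies flat on the mat, centred at about (0.527, 0.294). The tray is still out, with the plate at about (77, 384) in the wrist view, and the plunger is exposed. I'll work out the press axis and yaw before pushing the tray.

Run:
```python
from h import *
np.set_printoptions(precision=4,suppress=True)
c=ctrl.calibration("wrist");c["eye"]=np.array([.63,0,.485]);c["attitude"]=np.array([-15.566,-.032,-72.775])
W=np.array([atz(c,a,.045)[:2] for a in[(20,322),(68,399),(168,347),(133,271)]]);print(W.tolist(),"centre",W.mean(0))
for i,j in((2,1),(3,0),(2,3),(1,0)):
    d=W[j]-W[i];print(np.linalg.norm(d),np.degrees(np.arctan2(d[1],d[0])))
s=ctrl.calibration("scene");t=ctrl.calibration("top")
print("plunger",tri([(s,(189.3,267.6)),(t,(168.5,351.9))]))
w=ctrl.calibration("wrist")
print("plate",tri([(s,(174,304.7)),(t,(210.5,346.8)),(w,(76.7,384.3))]))
```

```text
[[0.7572182580068046, 0.02867131662594514], [0.7320048749976018, -0.09292888255634917], [0.5760218296050788, -0.06892666115321429], [0.5921822751541646, 0.05566716129251023]] centre [ 0.6644 -0.0194]
0.15781893765391722 -8.747895321563401
0.16722933733468606 -9.289912702706202
0.12563749675945352 82.60970812944892
0.12418664631892758 78.28590784318162
plunger [ 0.6562 -0.0092  0.0929]
plate [0.5349 0.0053 0.0603]
```

>>> {"method": "send_rows", "body": {
  "increments": [
    [[0.2,-0.2,0,-0.05],[0.3,-0.32,-0.1,-0.05],[0.3,-0.32,-0.4,-0.05],[0.3,-0.32,-0.65,-0.05],[0.3,-0.32,-0.8,-0.05],[0.3,-0.32,-0.8,-0.05],[0.3,-0.32,-0.8,-0.05]]
  ]
}}

```text
clock: 12.7
tool_pos: [0.492, 0.0143, 0.039]
orientation: [-180.0, -0.1, -8.6]
force: [0.2, 0.5, -0.4]
opening: 0.0005
gripper_force: 0.0
```

>>> {"method": "send_rows", "body": {
  "increments": [
    [[0.06,-0.01,0,0],[0.12,-0.02,0,0],[0.18,-0.03,0,0],[0.23,-0.04,0,0],[0.27,-0.045,0,0],[0.27,-0.045,0,0]]
  ]
}}

```text
clock: 13.45
tool_pos: [0.5458, 0.0046, 0.0378]
orientation: [180.0, -0.0, -8.7]
force: [-0.6, 0.5, -0.1]
opening: 0.0003
gripper_force: 0.0
```

>>> {"method": "send_rows", "body": {
  "increments": [
    [[0.02,-0.003,0,0],[0.04,-0.006,0,0],[0.06,-0.01,0,0],[0.07,-0.011,0,0]]
  ]
}}

```text
clock: 13.95
tool_pos: [0.5592, 0.0026, 0.0378]
orientation: [180.0, 0.0, -8.6]
force: [-2.3, 0.2, -1.0]
opening: 0.0003
gripper_force: 1.1
```

Run:
```python
from h import *
np.set_printoptions(precision=4,suppress=True)
o=ctrl.get_obs();print(o["clock"],o["tool_pos"],o["force"])
im=ctrl.snapshot("scene")
cv2.imwrite("pics/s4.png",cv2.resize(im[130:260,200:360,::-1],None,fx=4,fy=4,interpolation=2))
```

```text
13.95 [0.5592 0.0026 0.0378] [-2.3095  0.2493 -0.9821]
```

View pics/s4.png

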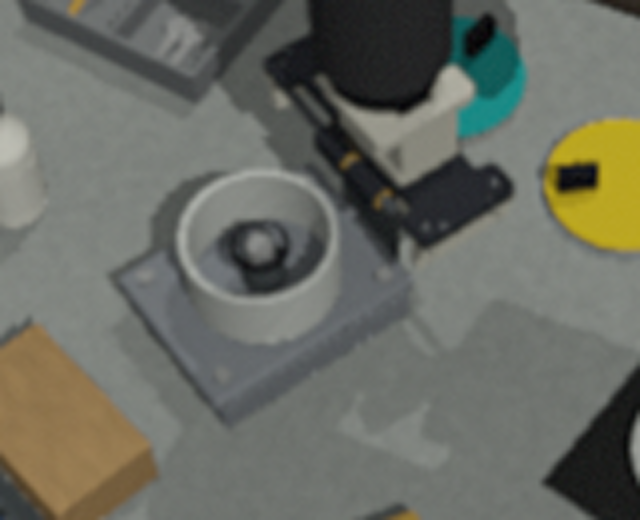

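The fingers are pushing the plate inward at about 2.3 N, which is just the sliding friction. I'll keep going until it hits the stop.

>>> {"method": "send_rows", "body": {
  "increments": [
    [[0.02,-0.003,0,0],[0.03,-0.005,0,0],[0.04,-0.006,0,0],[0.04,-0.006,0,0]]
  ]
}}

```text
clock: 14.5
tool_pos: [0.5602, 0.0015, 0.0371]
orientation: [179.9, 0.6, -8.7]
force: [-26.1, 11.7, 17.9]
opening: 0.0005
gripper_force: 13.8
```

Hard stop at TCP x = 0.560, which matches the home position I predicted. I'll back off and look.

>>> {"method": "send_rows", "body": {
  "increments": [
    [[-0.05,0.01,0,0],[-0.15,0.025,0,0],[-0.25,0.04,0.2,0],[-0.35,0.05,0.5,0],[-0.45,0.05,0.8,0],[-0.45,0.05,0.9,0],[-0.45,0.05,0.9,0]]
  ]
}}

```text
clock: 15.38
tool_pos: [0.4789, 0.012, 0.2208]
orientation: [-179.8, -0.4, -8.6]
force: [0.5, 0.0, -0.8]
opening: 0.0001
gripper_force: 0.0
```

Run:
```python
from h import *
np.set_printoptions(precision=4,suppress=True)
o=ctrl.get_obs();print(o["clock"],o["tool_pos"],o["orientation"],o["force"])
def ring(c,im,x0):
    g=cv2.Canny(im,40,120);D=cv2.distanceTransform(255-g,cv2.DIST_L2,5)
    def f(p):
        s=0
        for r,z in((.055,.1),(.05,.1)):
            q=[proj(c,[p[0]+r*np.cos(t),p[1]+r*np.sin(t),z]) for t in np.linspace(0,6.28,90)]
            q=[a for a in q if 0<=a[0]<399 and 0<=a[1]<639]
            s+=np.mean([min(4,D[int(round(a[0])),int(round(a[1]))]) for a in q]) if q else 9
        return s
    return min((( f((x,y)),x,y) for x in np.arange(.64,.69,.001) for y in np.arange(-.04,.005,.001)))
for cam in("scene","top","wrist"):
    im=ctrl.snapshot(cam);c=ctrl.calibration(cam);save(im,cam+"5")
    print(cam,"rim",ring(c,im,0))
    for t,z in dict(tray_plate=.066,plunger_top=.09).items():
        for d in ctrl.spot_point(t,cam)[:2]:
            print(cam,t,round(d["conf"],2),np.round(d["pixel"],1),atz(c,d["pixel"],z)[:2])
```

```text
15.375 [0.4789 0.012  0.2208] [-179.815    -0.3587   -8.6189] [ 0.4567  0.0113 -0.8314]
scene rim (np.float32(0.92444444), np.float64(0.663), np.float64(-0.01699999999999998))
scene tray_plate 0.48 [181.2 291.3] [0.5805 0.0028]
scene plunger_top 0.52 [191.5 265.3] [ 0.6651 -0.0112]
top rim (np.float32(0.7355555), np.float64(0.664), np.float64(-0.018999999999999982))
top tray_plate 0.58 [198.8 348.5] [ 0.5689 -0.0009]
top plunger_top 0.66 [167.1 355.3] [ 0.66   -0.0184]
wrist rim (np.float32(0.43087122), np.float64(0.665), np.float64(-0.01699999999999998))
wrist tray_plate 0.74 [ 94.1 313.8] [ 0.5725 -0.003 ]
```

View pics/wrist5.png

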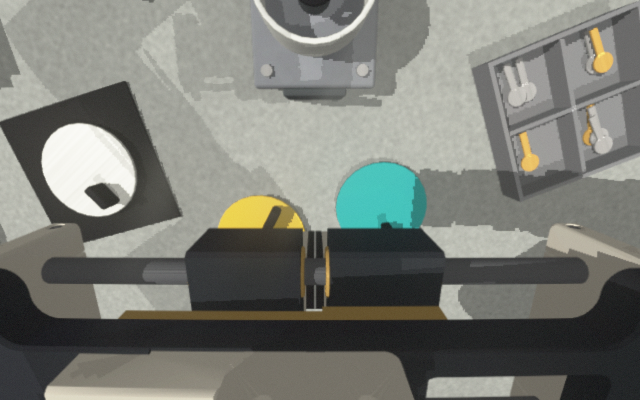

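The wrist view shows the plate tight against the plinth at about row 92, col 315, so the tray is home. All three cameras put the rim at (0.664, -0.0175). Next I'll move over the plunger and press.

>>> {"method": "send_rows", "body": {
  "increments": [
    [[0.3,-0.05,0,0],[0.6,-0.1,0,0],[0.92,-0.148,0,0],[0.92,-0.148,-0.2,0],[0.92,-0.148,-0.4,0],[0.92,-0.148,-0.54,0],[0.92,-0.148,-0.54,0]]
  ]
}}

```text
clock: 16.7
tool_pos: [0.6595, -0.0185, 0.1069]
orientation: [179.9, 0.3, -8.7]
force: [-0.1, 0.4, 0.9]
opening: 0.0003
gripper_force: 0.0
```

>>> {"method": "send_rows", "body": {
  "increments": [
    [[0,0,-0.03,0],[0,0,-0.06,0],[0,0,-0.09,0],[0,0,-0.11,0],[0,0,-0.13,0],[0,0,-0.13,0]]
  ],
  "jaw": 0
}}

```text
clock: 17.45
tool_pos: [0.6613, -0.0181, 0.0847]
orientation: [-180.0, -0.0, -8.6]
force: [-2.5, 1.4, 7.4]
opening: 0.0004
gripper_force: 3.5
```

>>> {"method": "send_rows", "body": {
  "increments": [
    [[0,0,-0.015,0],[0,0,-0.03,0],[0,0,-0.045,0],[0,0,-0.055,0],[0,0,-0.06,0],[0,0,-0.06,0]]
  ]
}}

```text
clock: 18.2
tool_pos: [0.6614, -0.0181, 0.0743]
orientation: [-180.0, -0.1, -8.6]
force: [-5.7, 1.5, 15.7]
opening: 0.0003
gripper_force: 7.7
```

>>> {"method": "send_rows", "body": {
  "increments": [
    [[0,0,-0.006,0],[0,0,-0.01,0],[0,0,-0.01,0],[0,0,-0.01,0],[0,0,-0.01,0],[0,0,-0.01,0]]
  ]
}}

```text
clock: 18.95
tool_pos: [0.6614, -0.0181, 0.0741]
orientation: [180.0, -0.1, -8.6]
force: [-12.3, 1.7, 28.3]
opening: 0.0003
gripper_force: 13.8
```

It's on the stop: the force rose sharply with no further travel, and I've held it there. Now I'll retract.

>>> {"method": "send_rows", "body": {
  "increments": [
    [[0,0,0.03,0],[0,0,0.08,0],[0,0,0.15,0],[0,0,0.4,0],[0,0,0.7,0],[0,0,0.8,0],[0,0,0.8,0]]
  ]
}}

```text
clock: 19.82
tool_pos: [0.6621, -0.018, 0.2325]
orientation: [-179.9, -0.2, -8.6]
force: [0.4, 0.3, -0.2]
opening: 0.0003
gripper_force: 0.0
```

>>> {"method": "send_rows", "body": {
  "increments": [
    [[-0.3,0,0,0],[-0.6,0,0,0],[-0.8,0,0,0],[-0.8,0,0,0],[-0.8,0,0,0]]
  ]
}}

```text
clock: 20.45
tool_pos: [0.5013, -0.0181, 0.2297]
orientation: [180.0, 0.0, -8.6]
force: [-0.2, -0.2, 0.0]
opening: 0.0004
gripper_force: 0.0
```

Run:
```python
from h import *
np.set_printoptions(precision=4,suppress=True)
o=ctrl.get_obs();print(o["clock"],o["tool_pos"],o["force"])
for cam in("scene","top"):
    im=ctrl.snapshot(cam);c=ctrl.calibration(cam);save(im,cam+"6")
    print(cam,fitlid(im,c,[.528,.294,.52],.015))
    for t,z in dict(tray_plate=.066,plunger_top=.09).items():
        for d in ctrl.spot_point(t,cam)[:2]: print(t,round(d["conf"],2),np.round(d["pixel"],1),atz(c,d["pixel"],z)[:2])
im=cv2.imread("pics/scene6.png");cv2.imwrite("pics/s6.png",cv2.resize(im[130:330,180:440],None,fx=2.5,fy=2.5,interpolation=2))
```

```text
20.45 [ 0.5013 -0.0181  0.2297] [-0.1788 -0.1589  0.0374]
scene (array([0.5272, 0.2942, 0.5672]), np.float64(124.32156862745097))
tray_plate 0.59 [181.2 294.4] [0.5743 0.009 ]
plunger_top 0.63 [189.3 264.6] [ 0.6616 -0.0179]
plunger_top 0.18 [288.5 425.4] [0.5807 0.4796]
top (array([0.5277, 0.2927, 0.5804]), np.float64(94.51764705882353))
tray_plate 0.45 [200.7 348.4] [ 0.5633 -0.0006]
plunger_top 0.44 [165.5 351.1] [ 0.6646 -0.0061]
```

View pics/s6.png

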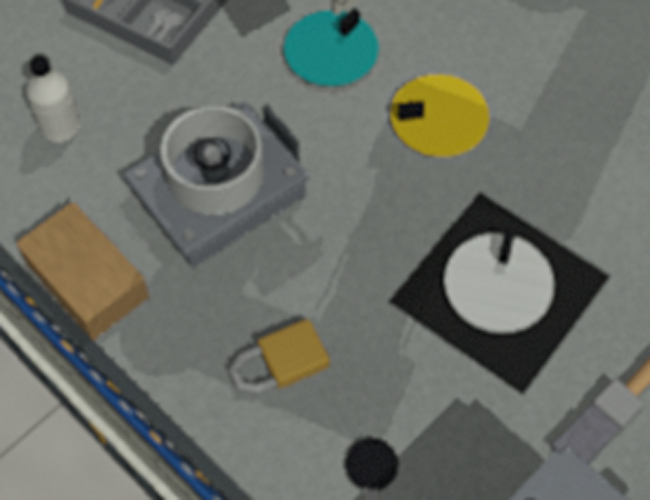

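The lid is flat on the mat with its fin up, the tray is home, the plunger is back up, and the bystanders haven't moved. I'll hand the job in.

```bash
python3 -c "
from plant import ctrl
print(ctrl.close_job())"
```

```text
the job is handed in; nothing more can be done
None
```

I handed the job in at about 20.5 s of the 54 s; no verdict was returned, but the last camera check showed the lid flat and fin up near the mat's centre, the tray home, the plunger back up after a held full press, and the padlock, bottle and brush apparently untouched.

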